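# Weigh out pipe plugs for a customer

### The job

Stand the empty steel tin upright in the middle of the scale's pan, let go of it and push the scale's tare button right down; then move every pipe plug from the wooden pocket tray into the tin as it stands on the scale. Then carry the loaded tin to the customer's open carton, tip the plugs out of it into the carton so that all of them end up inside, and stand the empty tin upright back in the middle of the scale's pan. Do not disturb the elbow, the spanner or the flange lying about on the counter.

Things in the scene. Friction and masses are not known exactly. Their poses are not given: they have to be found in the camera images.
- tin: Open steel tin, a slightly tapered tumbler without handle: 75 high, outer diameter 60 at the foot and 68 at the rim, wall 3, floor 4 thick, mass about 0.15 kg. Empty at the start, standing upright on the counter. Origin: centre of its underside; z runs up through its mouth. It can be gripped across its diameter from outside.
- tin_mouth (a point): Centre of the tin's mouth, in the plane of the rim, 75 above its origin along its z.
- scale: Fixed grey counter scale, housing 250 (x) by 210 (y) by 35 high. Origin: centre of its underside on the counter; its x points away from the robot, z up. A flat aluminium pan 180 (x) by 190 (y), top 45 above the counter, lies over it, centred 30 to +x of the origin; the display and the tare button are on the strip in front of the pan, at its -x end.
- pan (a point): Centre of the top face of the scale's pan (45 above the counter); axes like the scale's.
- tare_top (a point): Centre of the top of the round white tare button (28 diameter, in a black round housing 44 across), 53 above the counter when up. It is pressed straight down; at scale frame x -95, y -55.
- tare (a joint): Travel of the tare button in m: 0 is up, 0.006 fully down (about 5 N); a spring brings it back. It counts as pushed from 0.004.
- carton: The customer's loose open cardboard carton: 150 (its x) by 130 (its y) by 55 high outside, walls and floor 5 thick, 0.35 kg, no lid. Origin: centre of its underside; z up.
- tray: Fixed wooden pocket tray 175 (its x) by 120 (its y) by 20 high with six square pockets 24.5 wide and 10 deep, at x -55, 0, 55 and y -27.5, 27.5 of its frame; it may stand left or right of the scale with the carton on the other side. Origin: centre of its underside; z up.
- plug0: Loose square-head steel pipe plug, 25 tall, 0.035 kg: round body of diameter 20 from 0 to 12 above its origin, then a 14 by 14 head from 12 to 21 with a domed top, its faces square to the plug's x and y. Origin: centre of the body's underside; z runs up through the head. Starts in a tray pocket, head up, any yaw; three to five of the six alike plugs are there, the others absent (None).
- plug1: Loose square-head steel pipe plug, 25 tall, 0.035 kg: round body of diameter 20 from 0 to 12 above its origin, then a 14 by 14 head from 12 to 21 with a domed top, its faces square to the plug's x and y. Origin: centre of the body's underside; z runs up through the head. Starts in a tray pocket, head up, any yaw; three to five of the six alike plugs are there, the others absent (None).
- plug2: Loose square-head steel pipe plug, 25 tall, 0.035 kg: round body of diameter 20 from 0 to 12 above its origin, then a 14 by 14 head from 12 to 21 with a domed top, its faces square to the plug's x and y. Origin: centre of the body's underside; z runs up through the head. Starts in a tray pocket, head up, any yaw; three to five of the six alike plugs are there, the others absent (None).
- plug3: Loose square-head steel pipe plug, 25 tall, 0.035 kg: round body of diameter 20 from 0 to 12 above its origin, then a 14 by 14 head from 12 to 21 with a domed top, its faces square to the plug's x and y. Origin: centre of the body's underside; z runs up through the head. Starts in a tray pocket, head up, any yaw; three to five of the six alike plugs are there, the others absent (None).
- plug4: Loose square-head steel pipe plug, 25 tall, 0.035 kg: round body of diameter 20 from 0 to 12 above its origin, then a 14 by 14 head from 12 to 21 with a domed top, its faces square to the plug's x and y. Origin: centre of the body's underside; z runs up through the head. Starts in a tray pocket, head up, any yaw; three to five of the six alike plugs are there, the others absent (None).
- plug5: Loose square-head steel pipe plug, 25 tall, 0.035 kg: round body of diameter 20 from 0 to 12 above its origin, then a 14 by 14 head from 12 to 21 with a domed top, its faces square to the plug's x and y. Origin: centre of the body's underside; z runs up through the head. Starts in a tray pocket, head up, any yaw; three to five of the six alike plugs are there, the others absent (None).
- elbow: Loose iron pipe elbow, about 65 by 65 by 38 high, 0.35 kg, lying on the counter on the far side of the tray or of the carton, where the tin is not. Leave alone. Origin: underside, about its middle.
- spanner: Loose steel spanner about 170 long, lying on the counter in front of the robot. Leave alone. Origin: underside, about its middle.
- flange: Loose cast pipe flange, disc of diameter 70, 30 high, 0.5 kg, on the counter beyond the scale. Leave alone. Origin: centre of its underside.
Not all that is in view belongs to the job. Of the things shaped like the carton, the cardboard one is meant.

How it is judged:
By the outcome, as a careful person would: the job done as asked, in the order asked, and still so for the second after the job is handed in, with the robot touching nothing.
Of plug0, plug1, plug2, plug3, plug4, plug5 only 3 to 5 are there at a start; the rules pass over those that are not, and their reading is None.
At some moment in a run one of carton, tin may be knocked a few centimetres aside while the robot is not near it.
It also fails if it takes over 210 s, if anything falls off the work surface, if the arm or the gripper's body presses on something with over 40 N, if the wrist force passes 120 N, or if a joint passes its speed limit or range.

### The arm

A 6-joint arm with a two-finger parallel gripper is mounted at the origin on the work surface. World frame = base frame: x ahead of the robot, y to its left, z up, the work surface at z = 0. Lengths are in m, angles in rad, forces in N, time in s.
With the tool pointing down it reaches from about 0.375 to 0.925 m from the base axis. Payload 5.7 kg.
Tool frame: the origin (TCP) lies on the centre line of the jaws, within the pads' length; the fingertips stand finger_overhang ahead of it and the grasp point (between the pads) lies 6 mm ahead of it (finger_overhang is the distance from the TCP to the fingertips, in m); z points along the fingers, y is the line along which they close (so a half turn about z gives the same grasp; the last joint's range is limited). The gripper opens to 88 mm and grips with 3 to 60 N. Pads are 20 mm wide; open, the fingers measure 115 mm over their backs; the gripper's body (75 mm by 178 mm) begins 61 mm behind the grasp point.
Start: joints at [-1.224, 0.359, 1.51, -0, 1.272, -0.115], TCP at [0.267, -0.537, 0.248] pointing down, gripper open.
Joint ranges: [-2.97, 2.97], [-1.01, 2.36], [0.21, 2.38], [-0.96, 4.11], [0.2, 2.71], [-2.98, 2.98]. Speed limits (rad/s): [2.39, 2.39, 3.14, 3.14, 3.14, 3.14].

### API

Orientations are given as a unit quaternion [w, x, y, z].
In Python, from station import read_state, capture, sign_off, look_for, silhouettes, finger_overhang gives the robot as it stands. The module is installed in compiled form; this text tells all that it offers.
- The arm moves only by the tool arm_command, never from a script. Its argument "deltas" is a list that holds one entry, the list of rows, each a list of 5 numbers: the closure, from -1 (fully open) to 1 (shut), then the shift along the world's x, y, z as a fraction of full scale, then the turn about the world's z as a fraction of full scale. A call has 1 to 20 rows; each row is the pose to reach, as a shift and turn from the pose commanded when the call began; what a row does not reach only later rows make up. Full scale, the value 1, is 0.2 m for a shift and 45 degrees for a turn. A row lasts 1/12 s, in which the tool goes at most 41.7 mm and 7.16 degrees, less where a joint would pass 70% of its speed; a pose out of reach is approached as far as the arm can. A call with a number of a shift or a turn outside -1 to 1 is refused whole. A call with a gripper value outside its range is refused whole. The fingers move at their own pace and stop on an object; "newtons" is the grip in N (left out, the last holds). Time passes only in rows, so rows that repeat a pose let the fingers close. It gives the time, the measured TCP pose, the force, the opening and the grip force at its end, in the units of the state.
- read_state(): the state, without advancing time (a new reading comes with each control period).
- capture(name): name is "side" or "top" or "wrist"; returns a dict with "frame" (420x560x3 uint8, red, green, blue), "camera_matrix" (3x3 intrinsics, pixels), "dist_coeffs" ([k1, k2, p1, p2, k3] as OpenCV has them; the pictures are not rectified), "R" (3x3) and "t" (3): a world point X has camera coordinates R X + t. Camera axes: x right, y down, z forward; pixel columns grow to the right and rows downward; lengths in m; the calibration is good to about 2 mm. A picture is of the moment at which its call begins. There is no depth.
- sign_off(): hands the job in; it is judged then, once.
Trained networks look in a picture, given as the dict that the camera call returned (one of the last four; its "shot" number tells which), for a name from the list of things; names that differ only in an ending like _2 or _b are one class to them, and where a whole thing is asked for, a point or a joint stands for the part that bears it (a point fixed in the world has none). Each returns a list of dicts, best first, with "conf" (0 to 1); they miss things now and then, are a little off and sometimes report something else, mostly with a low value. They report only what shows in the picture. A call takes as long as a camera call. They do not tell look-alikes from the thing itself.
- look_for(picture, target): "pixel" ([row, column] in pixels, amid what is visible of it).
- silhouettes(picture, target): "mask" (420x560 bool, what is visible of it) and "pixel" ([row, column] in pixels, amid what is visible of it).
The state is a dict: "time": time; "qpos": joint angles; "joint_vel": joint speeds; "joint_torque": joint torques, N m; "position": TCP position; "tcp_rot": TCP orientation; "ft_force": force on the tool from outside, world axes, zero at the start; "ft_torque": the same for the moment, N m; "width": finger opening in m; "grasp_force": force on a finger pad.
Only numpy, scipy, OpenCV 4.12 (cv2) and the standard library are available. Lean on these libraries where they do the work, as an engineer would, in place of code of your own. Each camera call takes 0.05 s, during which the arm holds its last target. There are 200 camera calls.

## Working session

There is one attempt and no reset: what is moved stays moved. The work goes in short steps, Python scripts to look and compute and a tool call to move; the robot and the scene stay as the last step left them, time stands still between calls to the robot, and variables do not carry over. Pictures are saved under pics/ and viewed, at most 14 in all, crops included, and the job is handed in when it is done.

Besides the shell and the picture viewer there is one more tool, called after "Request:" by a JSON object that holds its "op" and its "data", one argument or row to a line. arm_command: Moves the arm, as the interface text tells. Its arguments: {"type":"object","properties":{"deltas":{"type":"array"},"newtons":{"type":"number"}},"required":["deltas"]}

```bash
mkdir -p pics
cat > h.py <<'E'
import numpy as np, cv2
from station import *
def shot(n,f=None):
    p=capture(n)
    if f: cv2.imwrite('pics/'+f,cv2.cvtColor(p['frame'],cv2.COLOR_RGB2BGR))
    return p
def ray(p,px):
    K=np.array(p['camera_matrix']);d=np.array(p['dist_coeffs'])
    u=cv2.undistortPoints(np.array([[[px[1],px[0]]]],float),K,d)[0,0]
    R=np.array(p['R']);t=np.array(p['t'])
    return -R.T@t, R.T@np.array([u[0],u[1],1.])
def at(p,px,z):
    c,d=ray(p,px); return c+d*(z-c[2])/d[2]
def proj(p,X):
    return cv2.projectPoints(np.array(X,float).reshape(-1,1,3),cv2.Rodrigues(np.array(p['R']))[0],np.array(p['t'],float),np.array(p['camera_matrix']),np.array(p['dist_coeffs']))[0].reshape(-1,2)[:,::-1]
E
python3 - <<'E'
from h import *
print(finger_overhang() if callable(finger_overhang) else finger_overhang, read_state())
t=shot('top','t0.png'); s=shot('side','s0.png')
print(-np.array(t['R']).T@t['t'],-np.array(s['R']).T@s['t'])
for n,z in [('tin',.0375),('scale',.04),('tare_top',.05),('carton',.03),('tray',.02),('plug0',.03),('elbow',.02),('spanner',.005),('flange',.03)]:
    for r in look_for(t,n)[:7]: print(n,r['conf'],np.round(r['pixel']),np.round(at(t,r['pixel'],z),3))
E
```

```text
0.025 {'time': 0.0, 'qpos': array([-1.22408370e+00,  3.59471456e-01,  1.51138903e+00,  1.74311745e-05,
        1.27247490e+00, -1.15073443e-01]), 'joint_vel': array([ 0.00111649,  0.00015617, -0.00096673,  0.00085785, -0.00051705,
       -0.00010316]), 'joint_torque': array([-1.79775037e-03, -5.15382457e+01, -2.70727909e+01,  6.73046149e-02,
        3.51604109e-02, -1.64869389e-04]), 'position': array([ 0.26713168, -0.53656798,  0.24684603]), 'tcp_rot': array([-8.66494239e-04,  9.73462634e-01,  2.28844361e-01, -9.24235958e-05]), 'ft_force': array([ 0.2558068 , -0.17321276,  0.17303382]), 'ft_torque': array([-0.04048158,  0.01978283, -0.04899397]), 'grasp_force': 0.0, 'width': 0.0877563621130815}
[0.42055633 0.1130578  0.97031529] [ 0.37788878 -0.56933528  0.73156372]
tin 0.96 [142. 428.] [ 0.674 -0.253  0.037]
scale 0.83 [175. 325.] [0.588 0.006 0.04 ]
tare_top 0.43 [213. 347.] [ 0.493 -0.046  0.05 ]
carton 0.84 [344. 181.] [0.176 0.355 0.03 ]
carton 0.78 [130. 160.] [0.704 0.418 0.03 ]
carton 0.71 [238. 217.] [0.432 0.271 0.03 ]
carton 0.62 [175. 323.] [0.59  0.009 0.03 ]
carton 0.58 [261. 114.] [0.373 0.525 0.03 ]
tray 0.96 [226. 439.] [ 0.463 -0.281  0.02 ]
tray 0.34 [207. 428.] [ 0.513 -0.254  0.02 ]
tray 0.15 [142. 429.] [ 0.679 -0.262  0.02 ]
plug0 0.44 [250. 430.] [ 0.405 -0.254  0.03 ]
elbow 0.79 [142. 239.] [0.675 0.22  0.02 ]
spanner 0.84 [268. 322.] [0.358 0.009 0.005]
flange 0.56 [100. 303.] [0.78  0.059 0.03 ]
flange 0.46 [267. 324.] [0.363 0.007 0.03 ]
```

View pics/t0.png

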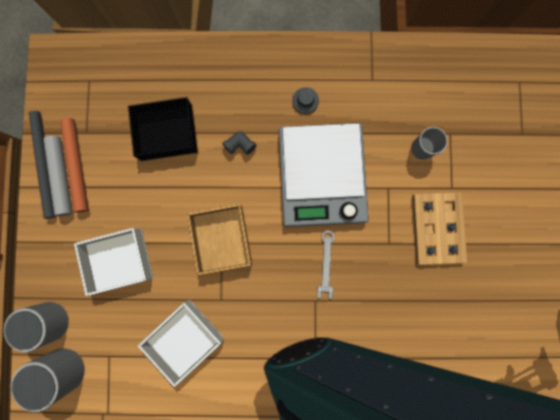

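View pics/s0.png

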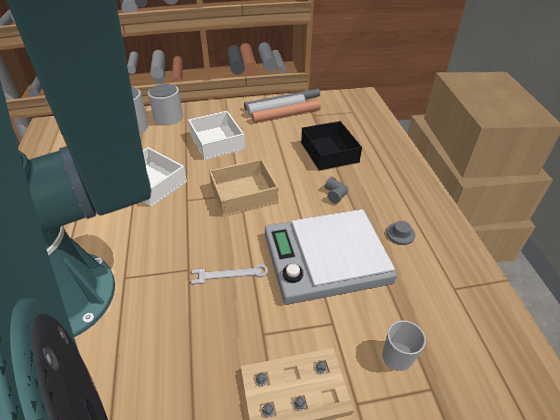

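```bash
cat >> h.py <<'E'
from scipy.optimize import minimize
def box(a,b,z0,z1,cx=0,cy=0): return np.array([[cx+i*a/2,cy+j*b/2,z] for i in(-1,1) for j in(-1,1) for z in(z0,z1)])
def ring(r,z): 
    a=np.linspace(0,2*np.pi,40); return np.c_[r*np.cos(a),r*np.sin(a),z+0*a]
TIN=np.vstack([ring(.030,0),ring(.034,.075)])
def pmask(p,X):
    m=np.zeros((420*4,560*4),np.uint8); q=proj(p,X)[:,::-1]
    h=cv2.convexHull(((q+.5)*4).astype(np.float32)); cv2.fillPoly(m,[np.int32(np.round(h))],1)
    return m.astype(bool)
def place(P,v): 
    c,s=np.cos(v[2]),np.sin(v[2]); return P@np.array([[c,s,0],[-s,c,0],[0,0,1]])+[v[0],v[1],v[3] if len(v)>3 else 0]
def fit(P,obs,v0,yaw=True,z=0.):
    big=[(p,np.kron(m,np.ones((4,4),bool))) for p,m in obs]
    def f(v):
        w=[v[0],v[1],v[2] if yaw else 0,z]; e=0
        for p,m in big:
            q=pmask(p,place(P,w)); e+=1-(q&m).sum()/(q|m).sum()
        return e/len(big)
    v0=np.array(v0,float); n=3 if yaw else 2
    best=None
    S=np.vstack([v0[:n]]+[v0[:n]+np.eye(n)[i]*(.015 if i<2 else .15) for i in range(n)])
    r=minimize(f,v0[:n],method='Nelder-Mead',options=dict(initial_simplex=S,xatol=2e-4,fatol=1e-4,maxiter=150))
    return np.round(r.x,4),round(r.fun,3)
def pick(p,n,near,z):
    c=silhouettes(p,n); c=[r for r in c if np.linalg.norm(at(p,r['pixel'],z)[:2]-near)<.06]
    return c[0]['mask'] if c else None
def measure(n,P,near,zc,cams,yaw=True,z=0.):
    obs=[(p,pick(p,n,np.array(near[:2]),zc)) for p in cams]; obs=[o for o in obs if o[1] is not None]
    return fit(P,obs,near,yaw,z), [fit(P,[o],near,yaw,z) for o in obs]
E
python3 - <<'E'
from h import *
t=shot('top'); s=shot('side')
print(measure('tin',TIN,[.674,-.253,0],.0375,[t,s],False))
print(measure('carton',box(.15,.13,0,.055),[.43,.27,.2],.03,[t,s]))
print(measure('scale',np.vstack([box(.25,.21,0,.035),box(.18,.19,.035,.045,.03)]),[.58,.01,0],.04,[t,s]))
print(measure('tray',box(.12,.175,0,.02),[.46,-.28,0],.02,[t,s]))
for r in look_for(t,'tare_top'): print('tare',r['conf'],r['pixel'],at(t,r['pixel'],.053))
for p in(t,s):
  for r in silhouettes(p,'plug0'): print(r['conf'],r['pixel'],at(p,r['pixel'],.028))
c=t['frame'][185:280,395:485]; cv2.imwrite('pics/c1.png',cv2.resize(cv2.cvtColor(c,cv2.COLOR_RGB2BGR),None,fx=6,fy=6,interpolation=cv2.INTER_CUBIC))
E
```

```text
((array([ 0.6679, -0.2497]), np.float64(0.045)), [(array([ 0.6682, -0.2498]), np.float64(0.052)), (array([ 0.6674, -0.25  ]), np.float64(0.035))])
((array([0.4305, 0.263 , 0.187 ]), np.float64(0.039)), [(array([0.4299, 0.2642, 0.1758]), np.float64(0.045)), (array([0.4308, 0.2619, 0.1775]), np.float64(0.025))])
((array([0.5928, 0.0116, 0.0518]), np.float64(0.025)), [(array([0.5916, 0.0116, 0.0557]), np.float64(0.022)), (array([0.5938, 0.0116, 0.0474]), np.float64(0.024))])
((array([ 0.4841, -0.3073,  0.1108]), np.float64(0.387)), [(array([ 0.4601, -0.284 ,  1.6166]), np.float64(0.078)), (array([ 0.4851, -0.3088,  0.0825]), np.float64(0.3))])
0.65 [225.5, 452.3] [ 0.46543721 -0.31055448  0.028     ]
0.44 [253.7, 428.9] [ 0.39583521 -0.25056365  0.028     ]
0.66 [382.0, 262.0] [ 0.40457734 -0.26745416  0.028     ]
0.45 [408.2, 269.4] [ 0.41022119 -0.31484495  0.028     ]
0.4 [366.7, 323.2] [ 0.5171733  -0.25776177  0.028     ]
```

View pics/c1.png

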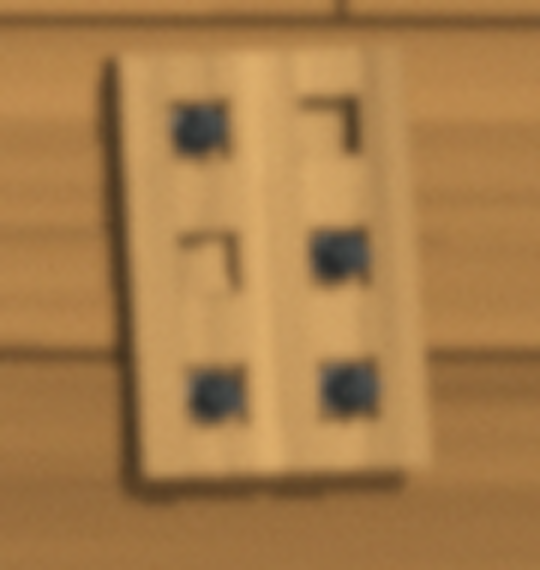

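Request:
{"op": "arm_command", "data": {
  "deltas": [
    [[-1,0.25,0.2,0,-0.15],[-1,0.45,0.35,0,-0.3],[-1,0.65,0.5,0,-0.45],[-1,0.85,0.6,0,-0.52],[-1,1,0.717,0,-0.52],[-1,1,0.717,0,-0.52],[-1,1,0.717,0,-0.52],[-1,1,0.717,0,-0.52]]
  ],
  "newtons": 15
}}

```text
time: 1.87
position: [0.4689, -0.3922, 0.2475]
tcp_rot: [-0.0, 1.0, 0.029, -0.0]
ft_force: [-0.5, -0.5, -0.2]
width: 0.0876
grasp_force: 0.0
```

Request:
{"op": "arm_command", "data": {
  "deltas": [
    [[-1,0.25,0.2,0,0],[-1,0.45,0.35,0,0],[-1,0.65,0.5,0,0],[-1,0.85,0.6,0,0],[-1,1,0.717,-0.1,0],[-1,1,0.717,-0.2,0],[-1,1,0.717,-0.3,0],[-1,1,0.717,-0.3,0],[-1,1,0.717,-0.3,0],[-1,1,0.717,-0.3,0]]
  ]
}}

```text
time: 2.7
position: [0.6664, -0.2522, 0.1886]
tcp_rot: [0.0, 1.0, 0.026, -0.0]
ft_force: [-0.2, -1.0, 0.5]
width: 0.0878
grasp_force: 0.0
```

Run:
```python
from h import *
from scipy.spatial.transform import Rotation as Ro
st=read_state();w=st['tcp_rot'];print(st['position'],Ro.from_quat(np.r_[w[1:],w[0]]).as_matrix().round(3),st['qpos'])
t=shot('top'); s=shot('side'); w=shot('wrist','w1.png')
print(measure('tin',TIN,[.668,-.25,0],.0375,[t,s],False))
print(np.array(w['R']).round(3),-np.array(w['R']).T@w['t'])
print(at(t,[210,349],.053),proj(t,[.5005,-.0482,.053]))
```

```text
[ 0.66636855 -0.2522255   0.18859347] [[ 0.999  0.052 -0.   ]
 [ 0.052 -0.999 -0.001]
 [-0.     0.001 -1.   ]] [-4.58372244e-01  5.68218690e-01  1.30601521e+00 -6.72073800e-04
  1.26715828e+00  1.06090344e+00]
((array([ 0.6684, -0.2487]), np.float64(0.124)), [(array([ 0.6677, -0.2484]), np.float64(0.198)), (array([ 0.6685, -0.2487]), np.float64(0.046))])
[[ 0.052 -0.999  0.002]
 [-0.953 -0.049  0.3  ]
 [-0.3   -0.017 -0.954]] [ 0.75044544 -0.24842848  0.32732996]
[ 0.50057732 -0.05002862  0.053     ] [[210.02867148 348.24081406]]
```

View pics/w1.png

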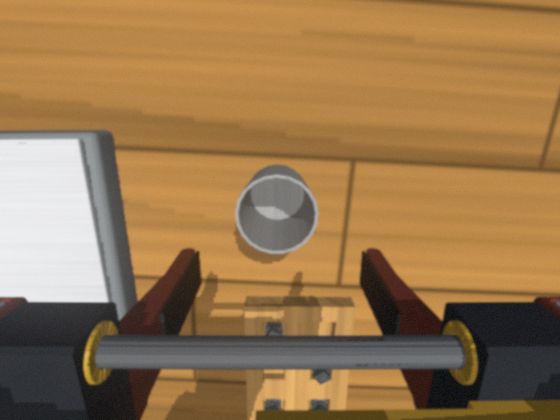

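Request:
{"op": "arm_command", "data": {
  "deltas": [
    [[-1,0.01,0.015,-0.2,0],[-1,0.01,0.015,-0.4,0],[-1,0.01,0.015,-0.55,0],[-1,0.01,0.015,-0.66,0],[-1,0.01,0.015,-0.66,0],[-1,0.01,0.015,-0.66,0],[1,0.01,0.015,-0.66,0],[1,0.01,0.015,-0.66,0],[1,0.01,0.015,-0.66,0],[1,0.01,0.015,-0.66,0],[1,0.01,0.015,-0.66,0],[1,0.01,0.015,-0.66,0],[1,0.01,0.015,-0.5,0],[1,0.01,0.015,-0.3,0],[1,0.01,0.015,-0.1,0],[1,0.01,0.015,0,0],[1,0.01,0.015,0,0]]
  ],
  "newtons": 15
}}

```text
time: 4.37
position: [0.6726, -0.2487, 0.1945]
tcp_rot: [0.002, 1.0, 0.027, 0.005]
ft_force: [1.3, 0.3, -1.1]
width: 0.0683
grasp_force: 15.0
```

Request:
{"op": "arm_command", "data": {
  "deltas": [
    [[1,-0.05,0.2,0,0],[1,-0.1,0.4,0,0],[1,-0.15,0.6,0,0],[1,-0.2,0.8,0,0],[1,-0.24,1,0,0],[1,-0.24,1,0,0]]
  ]
}}

```text
time: 4.87
position: [0.6172, -0.0399, 0.1858]
tcp_rot: [-0.002, 1.0, 0.029, -0.003]
ft_force: [-0.3, 0.0, -1.5]
width: 0.068
grasp_force: 15.0
```

Request:
{"op": "arm_command", "data": {
  "deltas": [
    [[1,0,0.15,0,0],[1,0,0.31,0,0],[1,0,0.31,-0.2,0],[1,0,0.31,-0.3,0],[1,0,0.31,-0.3,0],[1,0,0.31,-0.3,0],[1,0,0.31,-0.3,0],[1,0,0.31,-0.3,0]]
  ]
}}

```text
time: 5.53
position: [0.6225, 0.0141, 0.1289]
tcp_rot: [0.0, 1.0, 0.026, 0.001]
ft_force: [-0.1, -0.4, -2.1]
width: 0.0679
grasp_force: 15.0
```

Run:
```python
from h import *
st=read_state();print(st['position'],st['tcp_rot'])
t=shot('top'); s=shot('side','s1.png')
z=.045+.027
m=silhouettes(s,'tin'); print([(r['conf'],r['pixel'],r['mask'].sum()) for r in m])
print([fit(TIN,[(s,m[0]['mask'])],[.6225,.0132],False,zz) for zz in (.06,.066,.072,.078)])
```

```text
[0.6224654  0.01414203 0.12892701] [6.27123983e-05 9.99651312e-01 2.63791009e-02 1.18080532e-03]
[(0.7, [223.9, 334.8], np.int64(600))]
[(array([0.6232, 0.0263]), np.float64(0.511)), (array([0.6207, 0.0205]), np.float64(0.52)), (array([0.6167, 0.0152]), np.float64(0.528)), (array([0.6115, 0.0064]), np.float64(0.539))]
```

View pics/s1.png

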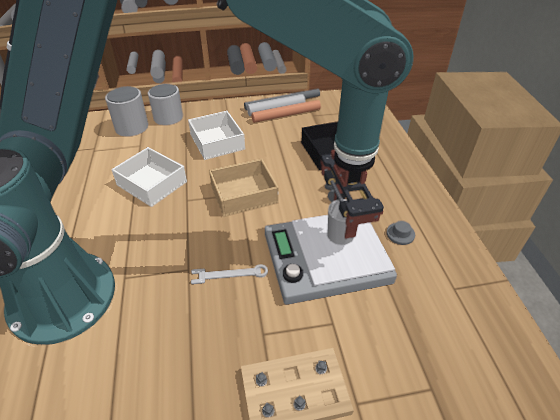

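Request:
{"op": "arm_command", "data": {
  "deltas": [
    [[1,0,-0.003,-0.08,0],[1,0,-0.003,-0.12,0],[1,0,-0.003,-0.135,0],[1,0,-0.003,-0.135,0],[1,0,-0.003,-0.135,0],[1,0,-0.003,-0.135,0]]
  ]
}}

```text
time: 6.18
position: [0.6216, 0.0131, 0.1016]
tcp_rot: [0.001, 1.0, 0.027, 0.0]
ft_force: [-2.5, -3.4, 6.3]
width: 0.0681
grasp_force: 15.0
```

Request:
{"op": "arm_command", "data": {
  "deltas": [
    [[-1,0,0,0,0],[-1,0,0,0,0],[-1,0,0,0,0],[-1,0,0,0,0],[-1,0,0,0.15,0],[-1,0,0,0.3,0],[-1,0,0,0.5,0],[-0.5,-0.2,-0.1,0.5,0],[1,-0.4,-0.2,0.5,0],[1,-0.605,-0.31,0.5,0],[1,-0.605,-0.31,0.4,0],[1,-0.605,-0.31,0.2,0],[1,-0.605,-0.31,0,0],[1,-0.605,-0.31,0,0],[1,-0.605,-0.31,0,0]]
  ]
}}

```text
time: 7.43
position: [0.4985, -0.0474, 0.0994]
tcp_rot: [-0.001, 1.0, 0.027, -0.003]
ft_force: [0.6, 1.0, 0.2]
width: 0.0382
grasp_force: 0.0
```

Run:
```python
from h import *
st=read_state();print(st['position'],st['width'])
t=shot('top'); s=shot('side','s2.png')
print(measure('tin',TIN,[.6225,.0132],.08,[t,s],False,.045))
for p in (t,s):
  for r in look_for(p,'tare_top'): print('tare',r['conf'],r['pixel'],at(p,r['pixel'],.053))
c=s['frame'][190:320,240:410]; cv2.imwrite('pics/c2.png',cv2.resize(cv2.cvtColor(c,cv2.COLOR_RGB2BGR),None,fx=4,fy=4,interpolation=cv2.INTER_CUBIC))
```

```text
[ 0.49854029 -0.04742677  0.09940539] 0.03816621626547842
((array([0.6179, 0.0136]), np.float64(0.059)), [(array([0.6177, 0.0136]), np.float64(0.035)), (array([0.6184, 0.0133]), np.float64(0.08))])
tare 0.25 [166.9, 310.6] [0.60508348 0.04216705 0.053     ]
tare 0.63 [272.0, 291.7] [ 0.49802264 -0.05616656  0.053     ]
tare 0.61 [229.2, 338.8] [0.62797094 0.04653631 0.053     ]
```

View pics/c2.png

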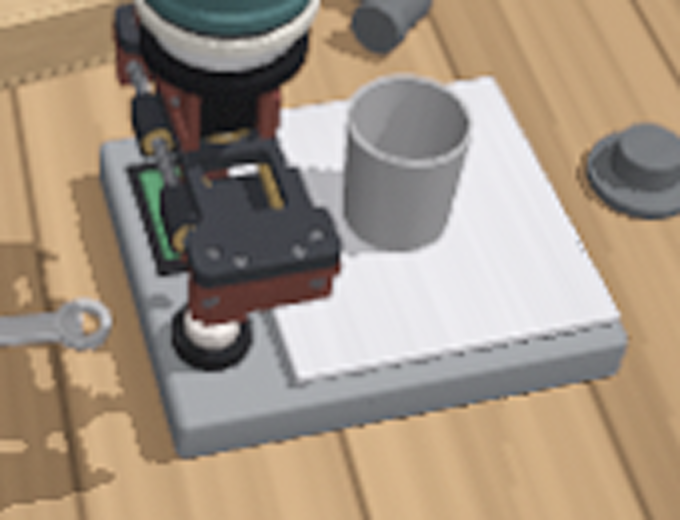

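Request:
{"op": "arm_command", "data": {
  "deltas": [
    [[1,0.01,-0.01,0,0],[1,0.01,-0.01,0,0],[1,0.01,-0.01,0,0],[1,0.01,-0.01,0,0],[1,0.01,-0.01,-0.06,0],[1,0.01,-0.01,-0.1,0],[1,0.01,-0.01,-0.12,0],[1,0.01,-0.01,-0.14,0],[1,0.01,-0.01,-0.145,0],[1,0.01,-0.01,-0.145,0],[1,0.01,-0.01,-0.145,0]]
  ]
}}

```text
time: 8.65
position: [0.5028, -0.05, 0.0754]
tcp_rot: [0.0, 1.0, 0.027, 0.001]
ft_force: [-11.1, 1.1, 49.4]
width: 0.0006
grasp_force: 24.5
```

Request:
{"op": "arm_command", "data": {
  "deltas": [
    [[1,0,0,0.1,0],[0,0,-0.1,0.25,0],[-1,0,-0.25,0.25,0],[-1,0,-0.25,0.25,0],[-1,0,-0.25,0.25,0],[-1,0,-0.25,0.25,0],[-1,0,-0.25,0.25,0],[-1,0,-0.25,0.25,0],[-1,0,-0.25,0.25,0],[-1,0,-0.25,0.1,0],[-1,0,-0.25,0.06,0],[-1,0,-0.25,0.06,0],[-1,0,-0.25,0.06,0]]
  ]
}}

```text
time: 9.73
position: [0.5017, -0.0995, 0.0833]
tcp_rot: [-0.0, 1.0, 0.027, -0.001]
ft_force: [0.3, -0.2, 0.3]
width: 0.0771
grasp_force: 0.0
```

Run:
```python
from h import *
st=read_state();print(st['position'],st['width'],st['ft_force'])
t=shot('top'); s=shot('side'); w=shot('wrist')
f=[cv2.resize(p['frame'][a:a+105,b:b+140],(400,300),interpolation=cv2.INTER_CUBIC) for p,a,b in ((s,215,230),(w,250,100))]
cv2.imwrite('pics/c3.png',cv2.cvtColor(np.hstack(f),cv2.COLOR_RGB2BGR))
```

```text
[ 0.50171032 -0.09954329  0.08327923] 0.0771117030567602 [ 0.32482814 -0.16414022  0.27943518]
```

View pics/c3.png

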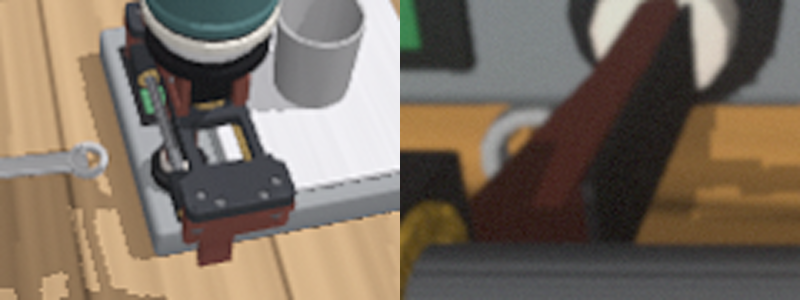

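Request:
{"op": "arm_command", "data": {
  "deltas": [
    [[-1,0,0,0,0],[-1,0,0,0,0],[-1,0,0,-0.02,0],[-1,0,0,-0.03,0],[-1,0,0,-0.04,0],[-1,0,0,-0.04,0],[-1,0,0,-0.04,0]]
  ]
}}

```text
time: 10.47
position: [0.503, -0.1001, 0.0762]
tcp_rot: [0.0, 1.0, 0.027, 0.001]
ft_force: [-0.1, 0.2, 8.8]
width: 0.0877
grasp_force: 4.4
```

Request:
{"op": "arm_command", "data": {
  "deltas": [
    [[-1,0,0,-0.01,0],[-1,0,0,-0.015,0],[-1,0,0,-0.015,0],[-1,0,0,-0.015,0]]
  ]
}}

```text
time: 10.8
position: [0.5032, -0.1002, 0.0756]
tcp_rot: [0.0, 1.0, 0.027, 0.001]
ft_force: [-6.5, -0.6, 35.5]
width: 0.0878
grasp_force: 18.2
```

Request:
{"op": "arm_command", "data": {
  "deltas": [
    [[-1,0,0,-0.01,0],[-1,0,0,-0.015,0],[-1,0,0,-0.015,0],[-1,0,0,-0.015,0]]
  ]
}}

```text
time: 11.13
position: [0.5034, -0.1002, 0.0749]
tcp_rot: [0.0, 1.0, 0.027, 0.002]
ft_force: [-12.4, 0.2, 64.5]
width: 0.0876
grasp_force: 32.4
```

Request:
{"op": "arm_command", "data": {
  "deltas": [
    [[-1,0,0,0.03,0],[-1,0,0,0.046,0],[-1,0,0,0.046,0],[-1,0,0,0.046,0],[-1,0,0,0.046,0]]
  ]
}}

```text
time: 11.55
position: [0.5029, -0.1001, 0.0786]
tcp_rot: [0.0, 1.0, 0.027, 0.0]
ft_force: [0.4, 0.2, 3.9]
width: 0.0878
grasp_force: 1.7
```

Request:
{"op": "arm_command", "data": {
  "deltas": [
    [[-1,0,0,-0.01,0],[-1,0,0,-0.01,0],[-1,0,0,-0.01,0],[-1,0,0,-0.01,0]]
  ]
}}

```text
time: 11.88
position: [0.5029, -0.1001, 0.0767]
tcp_rot: [0.0, 1.0, 0.027, 0.0]
ft_force: [2.5, -0.6, 4.4]
width: 0.0877
grasp_force: 2.3
```

Run:
```python
from h import *
s=shot('side'); w=shot('wrist')
f=[cv2.resize(p['frame'][a:a+105,b:b+140],(400,300),interpolation=cv2.INTER_CUBIC) for p,a,b in ((s,215,230),(w,250,100))]
cv2.imwrite('pics/c4.png',cv2.cvtColor(np.hstack(f),cv2.COLOR_RGB2BGR))
```

```text
(no output)
```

View pics/c4.png

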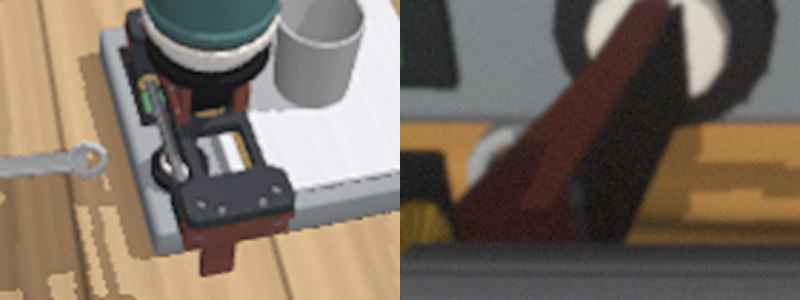

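Request:
{"op": "arm_command", "data": {
  "deltas": [
    [[-1,0,0,0.2,0],[-1,0,-0.1,0.4,0],[-1,-0.1,-0.3,0.6,0],[-1,-0.15,-0.5,0.65,0],[-1,-0.2,-0.7,0.65,0],[-1,-0.21,-0.92,0.65,0],[-1,-0.21,-0.92,0.65,0],[-1,-0.21,-0.92,0.65,0],[-1,-0.21,-0.92,0.65,0],[-1,-0.21,-0.92,0.65,0]]
  ]
}}

```text
time: 12.82
position: [0.4591, -0.2822, 0.2057]
tcp_rot: [-0.001, 1.0, 0.027, -0.001]
ft_force: [0.4, 1.0, -0.3]
width: 0.0879
grasp_force: 0.0
```

```bash
cat > plugs.py <<'E'
from h import *
t=shot('top'); s=shot('side'); w=shot('wrist','w2.png')
print(read_state()['position'])
for n,p in (('t',t),('s',s),('w',w)):
  for r in silhouettes(p,'plug0'): print(n,r['conf'],np.round(r['pixel']),r['mask'].sum(),at(p,r['pixel'],.027).round(4))
print(measure('tin',TIN,[.618,.0132],.08,[t,s],False,.045))
E
python3 plugs.py
```

```text
[ 0.45998034 -0.28207316  0.20628191]
t 0.55 [248. 453.] 61 [ 0.4099 -0.3105  0.027 ]
t 0.36 [252. 431.] 53 [ 0.4    -0.2572  0.027 ]
s 0.69 [404. 299.] 126 [ 0.4615 -0.3151  0.027 ]
s 0.59 [408. 271.] 124 [ 0.4126 -0.3147  0.027 ]
s 0.58 [371. 324.] 41 [ 0.5177 -0.2655  0.027 ]
s 0.49 [380. 260.] 122 [ 0.4024 -0.2624  0.027 ]
w 0.8 [137. 252.] 359 [ 0.5151 -0.2528  0.027 ]
w 0.79 [244. 253.] 316 [ 0.4053 -0.2565  0.027 ]
w 0.68 [241. 308.] 326 [ 0.4118 -0.3141  0.027 ]
((array([0.6177, 0.0134]), np.float64(0.357)), [(array([0.6176, 0.0133]), np.float64(0.037)), (array([0.6302, 0.0188]), np.float64(0.669))])
```

View pics/w2.png

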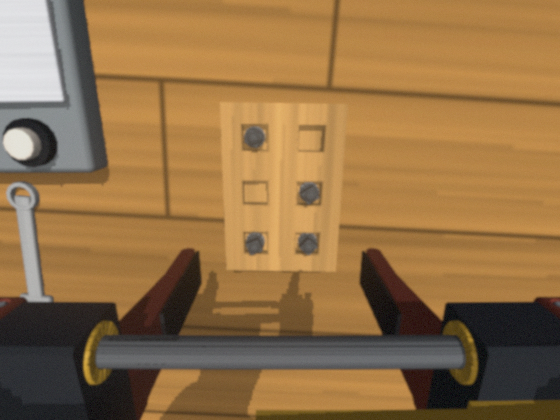

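Run:
```python
from h import *
w=shot('wrist'); f=w['frame']
cs=[cv2.resize(f[a-14:a+14,b-14:b+14],(300,300),interpolation=cv2.INTER_CUBIC) for a,b in ((137,254),(193,309),(243,255),(243,308))]
m=np.vstack([np.hstack(cs[:2]),np.hstack(cs[2:])]); m=cv2.convertScaleAbs(m,alpha=1.8)
cv2.imwrite('pics/c5.png',cv2.cvtColor(m,cv2.COLOR_RGB2BGR))
```

```text
(no output)
```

View pics/c5.png

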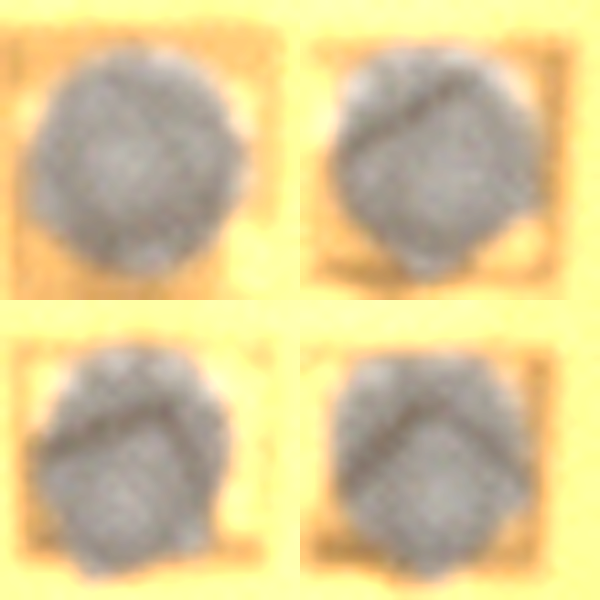

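Request:
{"op": "arm_command", "data": {
  "deltas": [
    [[0.1,0.015,-0.155,0,0.14],[0.1,0.015,-0.155,-0.2,0.28],[0.1,0.015,-0.155,-0.35,0.42],[0.1,0.015,-0.155,-0.5,0.56],[0.1,0.015,-0.155,-0.5,0.56],[0.1,0.015,-0.155,-0.6,0.56],[0.1,0.015,-0.155,-0.7,0.56],[0.1,0.015,-0.155,-0.775,0.56],[0.1,0.015,-0.155,-0.775,0.56],[0.1,0.015,-0.155,-0.775,0.56],[1,0.015,-0.155,-0.775,0.56],[1,0.015,-0.155,-0.775,0.56],[1,0.015,-0.155,-0.775,0.56],[1,0.015,-0.155,-0.775,0.56],[1,0.015,-0.155,-0.775,0.56],[1,0.015,-0.155,-0.775,0.56]]
  ],
  "newtons": 20
}}

```text
time: 14.6
position: [0.4629, -0.3139, 0.0525]
tcp_rot: [-0.001, 0.97, 0.244, -0.0]
ft_force: [-2.2, 2.3, 8.2]
width: 0.0134
grasp_force: 20.1
```

Request:
{"op": "arm_command", "data": {
  "deltas": [
    [[1,0,0,0.15,0],[1,0,0,0.35,0],[1,0,0,0.55,0],[1,0.1,0.2,0.7,0],[1,0.2,0.4,0.7,0],[1,0.3,0.6,0.7,0],[1,0.4,0.8,0.7,0],[1,0.5,1,0.7,0],[1,0.5,1,0.7,0]]
  ]
}}

```text
time: 15.35
position: [0.5647, -0.1113, 0.1925]
tcp_rot: [-0.0, 0.97, 0.245, 0.001]
ft_force: [0.6, 0.8, -0.5]
width: 0.0132
grasp_force: 20.0
```

Request:
{"op": "arm_command", "data": {
  "deltas": [
    [[1,0.1,0.2,0,0],[1,0.2,0.4,0,0],[1,0.275,0.635,0,0],[1,0.275,0.635,0,0],[1,0.275,0.635,0,0],[1,0.275,0.635,0,0],[1,0.275,0.635,-0.12,0],[1,0.275,0.635,-0.22,0],[1,0.275,0.635,-0.22,0],[1,0.275,0.635,-0.22,0]]
  ]
}}

```text
time: 16.18
position: [0.6168, 0.0104, 0.1471]
tcp_rot: [-0.0, 0.97, 0.243, -0.002]
ft_force: [0.4, -0.2, -0.5]
width: 0.0136
grasp_force: 20.0
```

Run:
```python
from h import *
st=read_state();print(st['position'],st['width'])
w=shot('wrist');s=shot('side'); cv2.imwrite('pics/c6.png',cv2.cvtColor(np.hstack([cv2.resize(w['frame'][100:,100:460],(400,356)),cv2.resize(s['frame'][120:320,230:430],(400,356))]),cv2.COLOR_RGB2BGR))
```

```text
[0.61675475 0.01039616 0.14707239] 0.013571748433076776
```

View pics/c6.png

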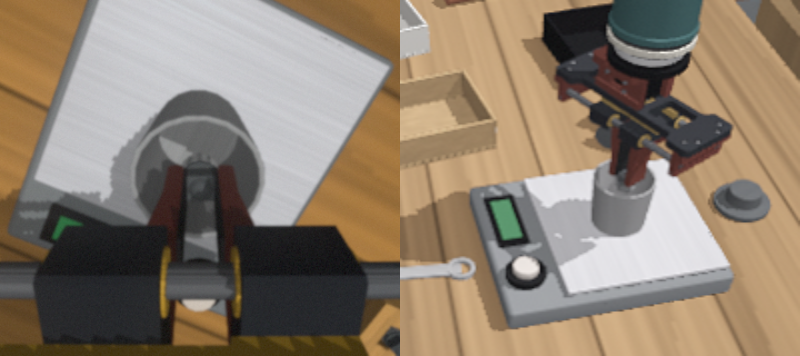

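Request:
{"op": "arm_command", "data": {
  "deltas": [
    [[0.5,0,0,0,0],[0.5,0,0,0,0],[0.5,0,0,0,0],[0.5,0,0,0,0],[0.5,0,0,0.1,0],[0.5,0,0,0.225,0],[0.5,0,-0.1,0.225,0.1],[0.1,-0.1,-0.3,0.225,0.2],[0.1,-0.2,-0.5,0.225,0.3],[0.1,-0.3,-0.7,0.225,0.4],[0.1,-0.5,-1,0.225,0.4],[0.1,-0.5,-1,0.225,0.4],[0.1,-0.5,-1,0.225,0.4],[0.1,-0.5,-1,0.225,0.4]]
  ]
}}

```text
time: 17.45
position: [0.5175, -0.1896, 0.1932]
tcp_rot: [0.0, 0.92, 0.391, 0.0]
ft_force: [-0.6, 0.1, -0.4]
width: 0.0394
grasp_force: 0.0
```

Request:
{"op": "arm_command", "data": {
  "deltas": [
    [[0.1,-0.2,-0.2,0,0],[0.1,-0.4,-0.4,0,0],[0.1,-0.545,-0.63,0,0],[0.1,-0.545,-0.63,0,0],[0.1,-0.545,-0.63,-0.2,0],[0.1,-0.545,-0.63,-0.4,0],[0.1,-0.545,-0.63,-0.6,0],[0.1,-0.545,-0.63,-0.7,0],[0.1,-0.545,-0.63,-0.7,0],[0.1,-0.545,-0.63,-0.7,0],[1,-0.545,-0.63,-0.7,0],[1,-0.545,-0.63,-0.7,0],[1,-0.545,-0.63,-0.7,0],[1,-0.545,-0.63,-0.7,0],[1,-0.545,-0.63,-0.7,0],[1,-0.545,-0.63,-0.7,0]]
  ]
}}

```text
time: 18.78
position: [0.4099, -0.3144, 0.0538]
tcp_rot: [0.001, 0.92, 0.393, 0.0]
ft_force: [0.4, 0.7, 7.0]
width: 0.0134
grasp_force: 20.0
```

Request:
{"op": "arm_command", "data": {
  "deltas": [
    [[1,0,0,0.15,0],[1,0,0,0.35,0],[1,0,0,0.55,0],[1,0.1,0.2,0.7,0],[1,0.2,0.4,0.7,0],[1,0.3,0.6,0.7,0],[1,0.4,0.8,0.7,0],[1,0.5,1,0.7,0],[1,0.5,1,0.7,0]]
  ]
}}

```text
time: 19.53
position: [0.5104, -0.1105, 0.1933]
tcp_rot: [-0.0, 0.919, 0.393, 0.001]
ft_force: [0.5, 0.5, -0.4]
width: 0.0135
grasp_force: 19.9
```

Request:
{"op": "arm_command", "data": {
  "deltas": [
    [[1,0.2,0.2,0,0],[1,0.4,0.4,0,0],[1,0.54,0.635,0,0],[1,0.54,0.635,0,0],[1,0.54,0.635,0,0],[1,0.54,0.635,0,0],[1,0.54,0.635,-0.12,0],[1,0.54,0.635,-0.23,0],[1,0.54,0.635,-0.23,0],[1,0.54,0.635,-0.23,0]]
  ]
}}

```text
time: 20.37
position: [0.6152, 0.012, 0.1459]
tcp_rot: [-0.001, 0.92, 0.392, -0.002]
ft_force: [0.5, 0.4, 0.7]
width: 0.0129
grasp_force: 19.9
```

Run:
```python
from h import *
st=read_state();print(st['position'],st['width'])
t=shot('top');s=shot('side');w=shot('wrist')
for n,p in (('t',t),('s',s),('w',w)):
  for r in silhouettes(p,'tin'): print(n,r['conf'],r['pixel'],r['mask'].sum(),at(p,r['pixel'],.08))
  for r in silhouettes(p,'plug0'): print(n,'plug',r['conf'],np.round(r['pixel']),at(p,r['pixel'],.027).round(4))
```

```text
[0.61522999 0.01195927 0.14590753] 0.012899734700816904
t plug 0.58 [173. 299.] [0.5953 0.0693 0.027 ]
s 0.71 [233.3, 337.7] 936 [0.61228977 0.01048564 0.08      ]
s plug 0.57 [382. 261.] [ 0.4034 -0.2659  0.027 ]
s plug 0.57 [368. 322.] [ 0.5139 -0.2594  0.027 ]
s plug 0.56 [225. 340.] [0.6442 0.0842 0.027 ]
w 0.92 [235.6, 279.2] 7471 [0.61829344 0.01279852 0.08      ]
w plug 0.73 [262. 280.] [ 0.5868 -0.0206  0.027 ]
w plug 0.6 [218. 281.] [0.616 0.008 0.027]
```

Request:
{"op": "arm_command", "data": {
  "deltas": [
    [[0.5,0,0,0,0],[0.5,0,0,0,0],[0.5,0,0,0,0],[0.5,0,0,0,0],[0.5,0,0,0.1,0],[0.5,0,0,0.225,0],[0.5,0,-0.1,0.225,-0.1],[0.1,-0.1,-0.3,0.225,-0.2],[0.1,-0.2,-0.5,0.225,-0.3],[0.1,-0.3,-0.7,0.225,-0.47],[0.1,-0.5,-1,0.225,-0.47],[0.1,-0.5,-1,0.225,-0.47],[0.1,-0.5,-1,0.225,-0.47],[0.1,-0.5,-1,0.225,-0.47]]
  ]
}}

```text
time: 21.98
position: [0.5164, -0.1886, 0.1919]
tcp_rot: [-0.0, 0.977, 0.215, -0.0]
ft_force: [0.6, -0.0, 0.9]
width: 0.0394
grasp_force: 0.0
```

Request:
{"op": "arm_command", "data": {
  "deltas": [
    [[0.1,-0.2,-0.15,0,0],[0.1,-0.4,-0.25,0,0],[0.1,-0.545,-0.36,0,0],[0.1,-0.545,-0.36,0,0],[0.1,-0.545,-0.36,-0.2,0],[0.1,-0.545,-0.36,-0.4,0],[0.1,-0.545,-0.36,-0.6,0],[0.1,-0.545,-0.36,-0.7,0],[0.1,-0.545,-0.36,-0.7,0],[0.1,-0.545,-0.36,-0.7,0],[1,-0.545,-0.36,-0.7,0],[1,-0.545,-0.36,-0.7,0],[1,-0.545,-0.36,-0.7,0],[1,-0.545,-0.36,-0.7,0],[1,-0.545,-0.36,-0.7,0],[1,-0.545,-0.36,-0.7,0]]
  ]
}}

```text
time: 23.32
position: [0.4086, -0.2587, 0.0529]
tcp_rot: [0.0, 0.976, 0.217, 0.001]
ft_force: [-1.0, 3.0, 8.0]
width: 0.0137
grasp_force: 20.0
```

Request:
{"op": "arm_command", "data": {
  "deltas": [
    [[1,0,0,0.15,0],[1,0,0,0.35,0],[1,0,0,0.55,0],[1,0.1,0.2,0.7,0],[1,0.2,0.4,0.7,0],[1,0.3,0.6,0.7,0],[1,0.4,0.8,0.7,0],[1,0.5,1,0.7,0],[1,0.5,1,0.7,0]]
  ]
}}

```text
time: 24.07
position: [0.5098, -0.0556, 0.1927]
tcp_rot: [-0.0, 0.976, 0.218, 0.001]
ft_force: [0.9, -0.4, -0.0]
width: 0.0136
grasp_force: 20.0
```

Request:
{"op": "arm_command", "data": {
  "deltas": [
    [[1,0.2,0.1,0,0],[1,0.4,0.2,0,0],[1,0.54,0.36,0,0],[1,0.54,0.36,0,0],[1,0.54,0.36,0,0],[1,0.54,0.36,0,0],[1,0.54,0.36,-0.12,0],[1,0.54,0.36,-0.23,0],[1,0.54,0.36,-0.23,0],[1,0.54,0.36,-0.23,0]]
  ]
}}

```text
time: 24.9
position: [0.6138, 0.0119, 0.1451]
tcp_rot: [-0.0, 0.976, 0.217, -0.002]
ft_force: [-0.4, 0.4, 0.3]
width: 0.0132
grasp_force: 20.0
```

Run:
```python
from h import *
st=read_state();print(st['position'],st['width'])
w=shot('wrist')
for r in silhouettes(w,'tin'): print(r['conf'],r['pixel'],r['mask'].sum(),at(w,r['pixel'],.08))
```

```text
[0.61384376 0.01191317 0.14512964] 0.013210115069847345
0.72 [236.6, 269.8] 7626 [0.61251039 0.0182162  0.08      ]
```

Request:
{"op": "arm_command", "data": {
  "deltas": [
    [[0.5,0,0,0,0],[0.5,0,0,0,0],[0.5,0,0,0,0],[0.5,0,0,0,0],[0.5,0,0,0.1,0],[0.5,0,0,0.225,0],[0.5,0,-0.1,0.225,0],[0.1,-0.1,-0.3,0.225,0],[0.1,-0.2,-0.5,0.225,0],[0.1,-0.3,-0.7,0.225,0],[0.1,-0.5,-1,0.225,0],[0.1,-0.5,-1,0.225,0],[0.1,-0.5,-1,0.225,0],[0.1,-0.5,-1,0.225,0]]
  ]
}}

```text
time: 26.17
position: [0.5155, -0.1886, 0.1911]
tcp_rot: [0.0, 0.977, 0.215, 0.0]
ft_force: [0.2, 0.7, 0.6]
width: 0.0392
grasp_force: 0.0
```

Request:
{"op": "arm_command", "data": {
  "deltas": [
    [[0.1,0,-0.15,0,0],[0.1,0,-0.25,0,0],[0.1,0,-0.33,0,0],[0.1,0,-0.33,0,0],[0.1,0,-0.33,-0.2,0],[0.1,0,-0.33,-0.4,0],[0.1,0,-0.33,-0.6,0],[0.1,0,-0.33,-0.7,0],[0.1,0,-0.33,-0.7,0],[0.1,0,-0.33,-0.7,0],[1,0,-0.33,-0.7,0],[1,0,-0.33,-0.7,0],[1,0,-0.33,-0.7,0],[1,0,-0.33,-0.7,0],[1,0,-0.33,-0.7,0],[1,0,-0.33,-0.7,0]]
  ]
}}

```text
time: 27.5
position: [0.5168, -0.253, 0.0517]
tcp_rot: [0.0, 0.976, 0.217, 0.001]
ft_force: [0.6, 1.6, 5.3]
width: 0.0165
grasp_force: 20.0
```

Request:
{"op": "arm_command", "data": {
  "deltas": [
    [[0.3,0,0,0,0],[0.3,0,0,0,0],[0.3,0,0,0,0],[0.3,0,0,0,0.12],[0.3,0,0,0,0.25],[0.3,0,0,0,0.25],[1,0,0,0,0.25],[1,0,0,0,0.25],[1,0,0,0,0.25],[1,0,0,0,0.25],[1,0,0,0,0.25],[1,0,0,0,0.25]]
  ]
}}

```text
time: 28.5
position: [0.5163, -0.2529, 0.0508]
tcp_rot: [-0.0, 0.95, 0.312, -0.0]
ft_force: [0.0, -0.4, -0.0]
width: 0.0166
grasp_force: 20.0
```

Request:
{"op": "arm_command", "data": {
  "deltas": [
    [[0.3,0,0,0,0],[0.3,0,0,0,0],[0.3,0,0,0,-0.15],[0.3,0,0,0,-0.3],[0.3,0,0,0,-0.45],[0.3,0,0,0,-0.5],[0.3,0,0,0,-0.5],[1,0,0,0,-0.5],[1,0,0,0,-0.5],[1,0,0,0,-0.5],[1,0,0,0,-0.5],[1,0,0,0,-0.5],[1,0,0,0,-0.5]]
  ]
}}

```text
time: 29.58
position: [0.5164, -0.253, 0.0508]
tcp_rot: [-0.0, 0.993, 0.121, 0.0]
ft_force: [-0.1, 0.2, 0.0]
width: 0.0166
grasp_force: 20.0
```

Request:
{"op": "arm_command", "data": {
  "deltas": [
    [[0,0,0,0,0],[0,0,0,0,0],[0,0,0,0,0],[0,0,0,0.15,0],[-0.5,-0.05,0,0.3,0],[-1,-0.1,0,0.45,0],[-1,-0.1,0,0.45,0],[-1,-0.1,0,0.45,0],[-1,-0.1,0,0.45,0],[-1,-0.1,0,0.45,0]]
  ]
}}

```text
time: 30.42
position: [0.4958, -0.2525, 0.1397]
tcp_rot: [-0.001, 0.993, 0.121, -0.001]
ft_force: [0.1, 0.7, -0.0]
width: 0.0797
grasp_force: 0.0
```

Run:
```python
from h import *
w=shot('wrist'); f=w['frame']; s=shot('side'); t=shot('top')
print(read_state()['position'])
for n,p in (('s',s),('w',w)):
  for r in silhouettes(p,'plug0'): print(n,'plug',r['conf'],np.round(r['pixel']),at(p,r['pixel'],.027).round(4))
print(measure('tin',TIN,[.618,.0132],.08,[t,s],False,.045))
a,b=np.int32(proj(w,[.516,-.253,.025])[0]); a2,b2=np.int32(proj(s,[.516,-.253,.025])[0])
m=np.hstack([cv2.resize(p['frame'][max(a-k,0):a+k,b-k:b+k],(400,400),interpolation=cv2.INTER_CUBIC) for p,a,b,k in((w,a,b,40),(s,a2,b2,25))])
cv2.imwrite('pics/c7.png',cv2.cvtColor(cv2.convertScaleAbs(m,alpha=1.5),cv2.COLOR_RGB2BGR))
```

```text
[ 0.49587337 -0.25247657  0.1395549 ]
s plug 0.38 [369. 320.] [ 0.5111 -0.2605  0.027 ]
w plug 0.92 [192. 288.] [ 0.5166 -0.254   0.027 ]
((array([0.6171, 0.0139]), np.float64(0.273)), [(array([0.6171, 0.0139]), np.float64(0.273))])
```

View pics/c7.png

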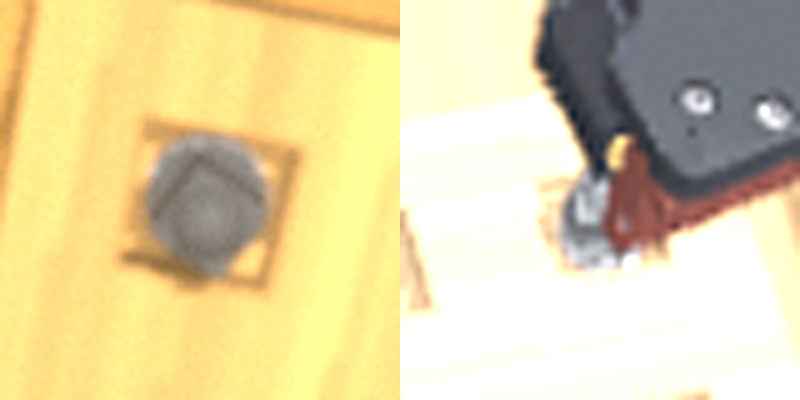

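Request:
{"op": "arm_command", "data": {
  "deltas": [
    [[0.1,0.1,-0.005,0,-0.15],[0.1,0.1,-0.005,0,-0.3],[0.1,0.1,-0.005,0,-0.45],[0.1,0.1,-0.005,0,-0.6],[0.1,0.1,-0.005,0,-0.75],[0.1,0.1,-0.005,-0.1,-0.82],[0.1,0.1,-0.005,-0.25,-0.82],[0.1,0.1,-0.005,-0.4,-0.82],[0.1,0.1,-0.005,-0.44,-0.82],[0.1,0.1,-0.005,-0.44,-0.82],[1,0.1,-0.005,-0.44,-0.82],[1,0.1,-0.005,-0.44,-0.82],[1,0.1,-0.005,-0.44,-0.82],[1,0.1,-0.005,-0.44,-0.82],[1,0.1,-0.005,-0.44,-0.82],[1,0.1,-0.005,-0.44,-0.82]]
  ]
}}

```text
time: 32.1
position: [0.5172, -0.2545, 0.0541]
tcp_rot: [0.0, 0.98, -0.2, 0.001]
ft_force: [-1.9, 0.1, 6.2]
width: 0.0132
grasp_force: 20.0
```

Request:
{"op": "arm_command", "data": {
  "deltas": [
    [[1,0,0,0.15,0],[1,0,0,0.35,0],[1,0,0,0.55,0],[1,0.1,0.2,0.7,0],[1,0.2,0.4,0.7,0],[1,0.3,0.6,0.7,0],[1,0.4,0.8,0.7,0],[1,0.5,1,0.7,0],[1,0.5,1,0.7,0]]
  ]
}}

```text
time: 32.85
position: [0.6177, -0.05, 0.1934]
tcp_rot: [-0.001, 0.98, -0.199, 0.001]
ft_force: [-0.5, -0.3, -1.3]
width: 0.0133
grasp_force: 20.0
```

Request:
{"op": "arm_command", "data": {
  "deltas": [
    [[1,0,0.1,0,0],[1,0,0.2,0,0],[1,0,0.335,0,0],[1,0,0.335,0,0],[1,0,0.335,0,0],[1,0,0.335,-0.12,0],[1,0,0.335,-0.23,0],[1,0,0.335,-0.23,0],[1,0,0.335,-0.23,0]]
  ]
}}

```text
time: 33.6
position: [0.6152, 0.0121, 0.146]
tcp_rot: [0.0, 0.98, -0.2, -0.001]
ft_force: [0.0, 0.3, -0.5]
width: 0.0132
grasp_force: 20.0
```

Run:
```python
from h import *
st=read_state();print(st['position'],st['width'])
w=shot('wrist')
for r in silhouettes(w,'tin'): print(r['conf'],r['pixel'],r['mask'].sum(),at(w,r['pixel'],.08))
```

```text
[0.61523594 0.01211987 0.14598038] 0.01321436544088285
0.81 [237.9, 259.1] 6544 [0.62117699 0.02438009 0.08      ]
```

Request:
{"op": "arm_command", "data": {
  "deltas": [
    [[0.5,0,0,0,0],[0.5,0,0,0,0],[0.5,0,0,0,0],[0.5,0,0,0,0],[0.5,0,0,0.15,0],[0.5,0,0,0.3,0],[-1,0,0,0.45,0.1],[-1,0,0,0.5,0.25],[-1,0,0,0.5,0.4],[-1,0,0,0.5,0.55],[-1,0,0,0.5,0.7],[-1,0,0,0.5,0.74],[-1,0,0,0.5,0.74],[-1,0,0,0.5,0.74],[-1,0,0,0.5,0.74]]
  ]
}}

```text
time: 34.95
position: [0.6163, 0.0131, 0.2469]
tcp_rot: [-0.0, 0.996, 0.089, 0.0]
ft_force: [-0.3, -0.1, -0.5]
width: 0.0786
grasp_force: 0.0
```

```bash
cat > look.py <<'E'
from h import *
st=read_state();print(st['position'],st['tcp_rot'],st['width'])
t=shot('top');s=shot('side');w=shot('wrist','wl.png')
for n,p in (('t',t),('s',s),('w',w)):
  for r in silhouettes(p,'tin'): print(n,'tin',r['conf'],r['pixel'],r['mask'].sum(),at(p,r['pixel'],.08).round(3))
  for r in silhouettes(p,'plug0'): print(n,'plug',r['conf'],np.round(r['pixel']),at(p,r['pixel'],.06).round(3),at(p,r['pixel'],.015).round(3))
print(measure('carton',box(.15,.13,0,.055),[.43,.265,.18],.03,[t,s]))
print(measure('tin',TIN,[.618,.0132],.08,[t,s,w],False,.045))
E
python3 look.py
```

```text
[0.61630679 0.01310936 0.24692039] [-3.64816098e-05  9.96050454e-01  8.87890030e-02  6.61467526e-05] 0.07864818595028644
s tin 0.63 [227.1, 338.6] 1134 [0.619 0.028 0.08 ]
w tin 0.95 [215.9, 278.1] 3638 [0.599 0.011 0.08 ]
w tin 0.33 [159.7, 279.6] 33783 [0.653 0.02  0.08 ]
w plug 0.88 [205. 268.] [0.602 0.023 0.06 ] [0.589 0.022 0.015]
w plug 0.73 [192. 294.] [ 0.62  -0.001  0.06 ] [ 0.61  -0.005  0.015]
w plug 0.7 [218. 283.] [0.592 0.004 0.06 ] [0.577 0.001 0.015]
w plug 0.61 [183. 276.] [0.626 0.019 0.06 ] [0.616 0.017 0.015]
w plug 0.55 [206. 286.] [0.605 0.004 0.06 ] [0.591 0.001 0.015]
w plug 0.46 [ 24. 270.] [0.767 0.049 0.06 ] [0.776 0.052 0.015]
((array([0.4653, 0.2573, 0.1873]), np.float64(0.032)), [(array([0.4647, 0.2585, 0.1795]), np.float64(0.033)), (array([0.4659, 0.2565, 0.1852]), np.float64(0.025))])
((array([0.6182, 0.0121]), np.float64(0.194)), [(array([0.6188, 0.0141]), np.float64(0.068)), (array([0.6179, 0.0119]), np.float64(0.313))])
```

Request:
{"op": "arm_command", "data": {
  "deltas": [
    [[-1,0.01,0,-0.15,0],[-1,0.01,0,-0.3,0],[-1,0.01,0,-0.45,0],[-1,0.01,0,-0.555,0],[-1,0.01,0,-0.555,0],[-1,0.01,0,-0.555,0],[1,0.01,0,-0.555,0],[1,0.01,0,-0.555,0],[1,0.01,0,-0.555,0],[1,0.01,0,-0.555,0],[1,0.01,0,-0.555,0],[1,0.01,0,-0.5,0],[1,0.01,0,-0.4,0],[1,0.01,0,-0.25,0],[1,0.01,0,-0.1,0],[1,0.01,0,-0.1,0],[1,0.01,0,-0.1,0]]
  ],
  "newtons": 20
}}

```text
time: 37.07
position: [0.6195, 0.013, 0.229]
tcp_rot: [0.0, 0.996, 0.089, 0.002]
ft_force: [0.9, 0.6, -4.3]
width: 0.067
grasp_force: 20.0
```

Request:
{"op": "arm_command", "data": {
  "deltas": [
    [[1,-0.1,0.08,0,0],[1,-0.2,0.16,0,0],[1,-0.3,0.24,0,0],[1,-0.4,0.32,0,0],[1,-0.5,0.4,0,0],[1,-0.6,0.48,0,0],[1,-0.68,0.555,0,0],[1,-0.68,0.555,0,0]]
  ]
}}

```text
time: 37.73
position: [0.4766, 0.1259, 0.2247]
tcp_rot: [-0.001, 0.996, 0.09, -0.004]
ft_force: [-0.9, 0.6, -3.6]
width: 0.0668
grasp_force: 20.0
```

Request:
{"op": "arm_command", "data": {
  "deltas": [
    [[1,-0.1,0.08,0,0],[1,-0.2,0.16,0,0],[1,-0.3,0.24,0,0],[1,-0.4,0.32,0,0],[1,-0.5,0.4,0,0],[1,-0.6,0.48,0,0],[1,-0.675,0.555,0,0],[1,-0.675,0.555,0,0],[1,-0.675,0.555,0,0]]
  ]
}}

```text
time: 38.48
position: [0.3463, 0.235, 0.2259]
tcp_rot: [0.0, 0.996, 0.091, -0.001]
ft_force: [0.9, 0.4, -2.7]
width: 0.067
grasp_force: 20.0
```

Run:
```python
from h import *
st=read_state();print(st['position'],st['tcp_rot'],st['width'],st['qpos'])
t=shot('top');s=shot('side')
for n,p in (('t',t),('s',s)):
  for r in silhouettes(p,'tin')[:2]: print(n,'tin',r['conf'],r['pixel'],r['mask'].sum(),at(p,r['pixel'],.17).round(3))
print(measure('carton',box(.15,.13,0,.055),[.465,.257,.18],.03,[t,s]))
```

```text
[0.34626749 0.23496646 0.22587892] [ 4.81387530e-04  9.95893473e-01  9.05275362e-02 -8.50734887e-04] 0.06699888551142526 [ 4.31086915e-01  1.19732339e-01  1.90508530e+00 -3.77311611e-04
  1.11870033e+00  1.82074502e+00]
t tin 0.46 [266.8, 224.8] 38 [0.371 0.23  0.17 ]
t tin 0.16 [268.8, 321.5] 471 [0.368 0.029 0.17 ]
s tin 0.98 [154.5, 202.6] 894 [0.34  0.223 0.17 ]
((array([0.4661, 0.2582, 0.1754]), np.float64(0.039)), [(array([0.4653, 0.2591, 0.1711]), np.float64(0.048)), (array([0.4661, 0.2574, 0.1828]), np.float64(0.021))])
```

Request:
{"op": "arm_command", "data": {
  "deltas": [
    [[1,0,0,-0.1,0],[1,0,0,-0.2,0],[1,0,0,-0.3,0],[1,0,0,-0.4,0],[1,0,0,-0.475,0],[1,0,0,-0.475,0],[1,0,0,-0.475,0]]
  ],
  "newtons": 10
}}

```text
time: 39.37
position: [0.3471, 0.2345, 0.1314]
tcp_rot: [0.0, 0.996, 0.089, -0.001]
ft_force: [-0.4, -0.5, -2.7]
width: 0.0678
grasp_force: 10.0
```

Request:
{"op": "arm_command", "data": {
  "deltas": [
    [[1,0.03,0.005,0,0],[1,0.06,0.011,0,0],[1,0.09,0.016,0,0],[1,0.12,0.022,0,0],[1,0.15,0.027,0,0],[1,0.18,0.033,0,0],[1,0.21,0.038,0,0],[1,0.24,0.044,0,0],[1,0.24,0.044,0,0]]
  ],
  "newtons": 8
}}

```text
time: 40.12
position: [0.3969, 0.2442, 0.1319]
tcp_rot: [-0.0, 0.996, 0.089, 0.001]
ft_force: [-1.8, -0.3, -0.3]
width: 0.0672
grasp_force: 8.0
```

```bash
cat > tilt.py <<'E'
from h import *
import sys
st=read_state();print(st['position'],st['width'],st['ft_force'],st['grasp_force'])
t=shot('top');s=shot('side')
print(measure('carton',box(.15,.13,0,.055),[.465,.257,.18],.03,[t,s]))
m=[r for r in silhouettes(s,'tin') if r['conf']>.2]; print([(r['conf'],r['pixel'],r['mask'].sum()) for r in m])
# fit tilt about jaw axis through rim centre
if m:
    ps=.18; ex=np.array([np.cos(ps),np.sin(ps),0]); ez=np.array([0,0,1.])
    P0=st['position']+[0,0,-.016]; M=np.kron(m[0]['mask'],np.ones((4,4),bool))
    for d in range(-20,181,20):
        a=np.radians(d); ax=np.sin(a)*ex+np.cos(a)*ez; pr=np.cos(a)*ex-np.sin(a)*ez; ey=np.cross(ez,ex)
        X=P0+TIN[:,:1]*pr+TIN[:,1:2]*ey+(TIN[:,2:]-.075)*ax
        q=pmask(s,X); print(d,round((q&M).sum()/(q|M).sum(),2),round((q&M).sum()/M.sum(),2),end=' | ')
E
python3 tilt.py
```

```text
[0.39688891 0.24419287 0.13191601] 0.06723189728520769 [-1.7559805  -0.25825656 -0.25212444] 7.967866206583096
((array([0.4665, 0.2585, 0.1798]), np.float64(0.314)), [(array([0.4713, 0.2587, 0.2469]), np.float64(0.499)), (array([0.4666, 0.2575, 0.1617]), np.float64(0.125))])
[(0.83, [179.4, 215.3], np.int64(713)), (0.37, [187.7, 335.0], np.int64(408))]
-20 0.17 0.33 | 0 0.29 0.52 | 20 0.5 0.78 | 40 0.74 0.98 | 60 0.56 0.82 | 80 0.42 0.65 | 100 0.27 0.49 | 120 0.19 0.38 | 140 0.14 0.31 | 160 0.12 0.26 | 180 0.09 0.21 |
```

Request:
{"op": "arm_command", "data": {
  "deltas": [
    [[1,0.024,0.004,-0.01,0],[1,0.05,0.009,-0.03,0],[1,0.075,0.013,-0.045,0],[1,0.1,0.018,-0.06,0],[1,0.125,0.022,-0.08,0],[1,0.15,0.027,-0.1,0],[1,0.17,0.031,-0.115,0],[1,0.19,0.035,-0.13,0],[1,0.19,0.035,-0.13,0],[1,0.19,0.035,-0.13,0]]
  ]
}}

```text
time: 41.2
position: [0.4358, 0.2515, 0.1063]
tcp_rot: [-0.0, 0.996, 0.089, 0.002]
ft_force: [5.0, -1.0, 5.3]
width: 0.0667
grasp_force: 8.1
```

```bash
python3 tilt.py
```

```text
[0.43581478 0.25145536 0.10628424] 0.06666625322046739 [ 5.03244039 -1.02062561  5.32842913] 8.123149921302684
((array([0.4665, 0.2551, 0.1819]), np.float64(0.505)), [(array([0.4652, 0.2578, 0.1903]), np.float64(0.788)), (array([0.4657, 0.2559, 0.1954]), np.float64(0.22))])
[(0.58, [173.5, 227.6], np.int64(682))]
-20 0.14 0.28 | 0 0.19 0.36 | 20 0.25 0.47 | 40 0.37 0.63 | 60 0.55 0.79 | 80 0.72 0.91 | 100 0.64 0.91 | 120 0.43 0.73 | 140 0.27 0.51 | 160 0.16 0.33 | 180 0.11 0.24 |
```

Request:
{"op": "arm_command", "data": {
  "deltas": [
    [[1,0.01,0.002,-0.03,0],[1,0.02,0.004,-0.06,0],[1,0.03,0.006,-0.09,0],[1,0.04,0.007,-0.12,0],[1,0.04,0.007,-0.12,0]]
  ]
}}

```text
time: 41.87
position: [0.4416, 0.2527, 0.0807]
tcp_rot: [-0.0, 0.996, 0.089, -0.0]
ft_force: [4.0, 1.9, 2.0]
width: 0.0671
grasp_force: 8.2
```

```bash
python3 tilt.py
```

```text
[0.44161187 0.25268904 0.08074561] 0.06705153248763586 [3.99178641 1.88262582 1.95247215] 8.177933940460207
((array([0.4642, 0.2591, 0.1952]), np.float64(0.387)), [(array([0.4642, 0.2591, 0.1952]), np.float64(0.387))])
[(0.85, [173.0, 231.2], np.int64(647)), (0.23, [234.5, 397.0], np.int64(534))]
-20 0.13 0.26 | 0 0.16 0.32 | 20 0.2 0.38 | 40 0.24 0.46 | 60 0.32 0.54 | 80 0.44 0.68 | 100 0.54 0.82 | 120 0.64 0.95 | 140 0.46 0.78 | 160 0.26 0.51 | 180 0.14 0.29 |
```

Request:
{"op": "arm_command", "data": {
  "deltas": [
    [[1,0.02,0.004,-0.03,0],[1,0.035,0.006,-0.06,0],[1,0.035,0.006,-0.08,0],[1,0.035,0.006,-0.08,0],[1,0.045,0.006,-0.06,0],[1,0.035,0.006,-0.08,0],[1,0.045,0.006,-0.06,0],[1,0.035,0.006,-0.08,0],[1,0.035,0.006,-0.08,0]]
  ]
}}

```text
time: 42.87
position: [0.4489, 0.2536, 0.0659]
tcp_rot: [-0.0, 0.996, 0.089, 0.001]
ft_force: [3.5, 0.9, 0.2]
width: 0.067
grasp_force: 8.1
```

```bash
python3 tilt.py
python3 - <<'E'
from h import *
s=shot('side'); w=shot('wrist')
m=np.hstack([cv2.resize(s['frame'][100:260,150:310],(400,400),interpolation=cv2.INTER_CUBIC),cv2.resize(w['frame'][70:420,105:455],(400,400))])
cv2.imwrite('pics/c8.png',cv2.cvtColor(m,cv2.COLOR_RGB2BGR))
for n,p in (('s',s),('w',w)):
  for r in silhouettes(p,'plug0'): print(n,'plug',r['conf'],np.round(r['pixel']),at(p,r['pixel'],.015).round(3))
E
```

```text
[0.44885371 0.2536221  0.06586186] 0.06703192984439997 [3.49766606 0.86463039 0.22044003] 8.062029251013882
((array([0.4602, 0.2542, 0.1934]), np.float64(0.632)), [(array([0.4585, 0.2582, 0.2081]), np.float64(0.817)), (array([0.4613, 0.2505, 0.2221]), np.float64(0.44))])
[(0.68, [178.1, 232.3], np.int64(631))]
-20 0.13 0.26 | 0 0.16 0.32 | 20 0.19 0.37 | 40 0.23 0.43 | 60 0.29 0.5 | 80 0.39 0.62 | 100 0.48 0.76 | 120 0.57 0.89 | 140 0.51 0.83 | 160 0.29 0.55 | 180 0.14 0.29 | s plug 0.5 [182. 265.] [0.492 0.286 0.015]
w plug 0.96 [214. 297.] [0.473 0.247 0.015]
w plug 0.94 [194. 250.] [0.48  0.277 0.015]
w plug 0.71 [236. 244.] [0.453 0.277 0.015]
```

View pics/c8.png

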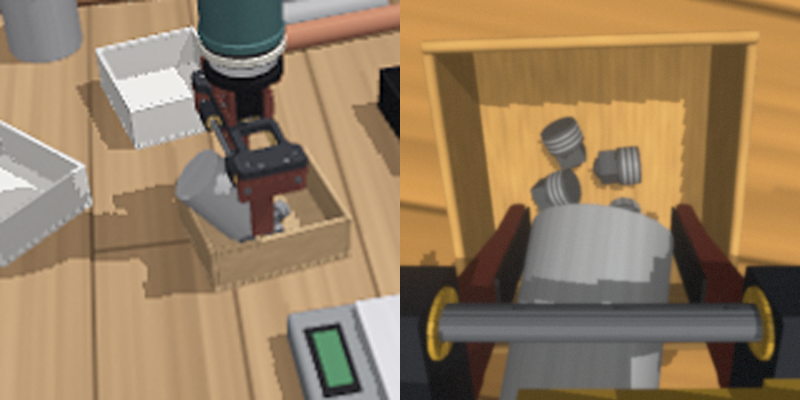

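Request:
{"op": "arm_command", "data": {
  "deltas": [
    [[1,0,0,0,0],[1,0,0,0,0],[1,0,0,0,0],[1,0,0,0.05,0],[1,0,0,0.1,0],[1,0,0,0.15,0],[1,0.05,0,0.15,0],[1,0,0,0.15,0],[1,0.05,0,0.15,0],[1,0,0,0.15,0],[1,0,0,0.15,0]]
  ],
  "newtons": 45
}}

```text
time: 44.23
position: [0.4464, 0.253, 0.0953]
tcp_rot: [0.0, 0.996, 0.089, -0.001]
ft_force: [-1.5, -0.3, -2.3]
width: 0.066
grasp_force: 44.7
```

```bash
python3 tilt.py
python3 - <<'E'
from h import *
w=shot('wrist','wl2.png')
for r in silhouettes(w,'plug0'): print('plug',r['conf'],np.round(r['pixel']),r['mask'].sum(),at(w,r['pixel'],.015).round(3))
E
```

```text
[0.44642887 0.25300676 0.0952609 ] 0.06595544492223784 [-1.49411419 -0.28531458 -2.2591232 ] 44.65301241609268
((array([0.4601, 0.2558, 0.1898]), np.float64(0.573)), [(array([0.4589, 0.2578, 0.1979]), np.float64(0.821)), (array([0.4611, 0.2504, 0.2014]), np.float64(0.325))])
[(0.73, [168.0, 231.9], np.int64(622)), (0.62, [233.9, 397.3], np.int64(569))]
-20 0.11 0.24 | 0 0.14 0.29 | 20 0.17 0.35 | 40 0.21 0.42 | 60 0.27 0.49 | 80 0.36 0.61 | 100 0.46 0.77 | 120 0.57 0.92 | 140 0.5 0.84 | 160 0.28 0.56 | 180 0.13 0.3 | plug 0.96 [222. 248.] 941 [0.451 0.276 0.015]
plug 0.92 [182. 255.] 1012 [0.48  0.276 0.015]
plug 0.88 [240. 296.] 618 [0.443 0.24  0.015]
plug 0.64 [202. 297.] 888 [0.471 0.245 0.015]
```

Request:
{"op": "arm_command", "data": {
  "deltas": [
    [[1,0,0,0.1,0],[1,0,0,0.2,0],[1,0,0,0.3,0],[1,-0.15,-0.02,0.3,0],[1,-0.3,-0.05,0.3,0],[1,-0.45,-0.08,0.3,0],[1,-0.48,-0.08,0.1,0],[1,-0.48,-0.08,0.1,0],[1,-0.48,-0.08,0.1,0]]
  ],
  "newtons": 45
}}

```text
time: 45.33
position: [0.351, 0.2369, 0.1152]
tcp_rot: [0.001, 0.996, 0.09, -0.002]
ft_force: [1.0, -0.2, -0.5]
width: 0.0657
grasp_force: 44.7
```

Request:
{"op": "arm_command", "data": {
  "deltas": [
    [[1,0,0,0,0],[1,0,0,0,0],[1,0,0,0,0],[1,0,0,0,0],[1,0,0,0,0]]
  ],
  "newtons": 4
}}

```text
time: 45.75
position: [0.3534, 0.2378, 0.1164]
tcp_rot: [-0.0, 0.996, 0.089, 0.001]
ft_force: [-0.8, -0.3, -0.1]
width: 0.0439
grasp_force: 0.0
```

```bash
python3 tilt.py
```

```text
[0.35343371 0.23781806 0.11639752] 0.04387218055886756 [-0.79912265 -0.30406052 -0.07117345] 0.0
((array([0.4659, 0.2581, 0.2008]), np.float64(0.13)), [(array([0.4659, 0.2581, 0.2008]), np.float64(0.13))])
[(0.63, [193.3, 216.7], np.int64(802))]
-20 0.37 0.58 | 0 0.42 0.64 | 20 0.27 0.47 | 40 0.16 0.3 | 60 0.1 0.19 | 80 0.06 0.12 | 100 0.05 0.09 | 120 0.03 0.07 | 140 0.03 0.06 | 160 0.02 0.04 | 180 0.02 0.04 |
```

Request:
{"op": "arm_command", "data": {
  "deltas": [
    [[-1,0,0,0,0],[-1,0,0,0.05,0],[-1,0,0,0.2,0],[-1,0,0,0.4,0],[-1,0,0,0.6,0],[-1,0,0,0.6,0],[-1,0,0,0.6,0],[-1,0,0,0.6,0]]
  ]
}}

```text
time: 46.67
position: [0.3519, 0.2373, 0.2355]
tcp_rot: [-0.0, 0.996, 0.089, -0.0]
ft_force: [-0.2, 0.0, -0.3]
width: 0.0613
grasp_force: 0.0
```

Run:
```python
from h import *
s=shot('side'); w=shot('wrist'); t=shot('top')
print(read_state()['position'])
m=np.hstack([cv2.resize(s['frame'][110:260,140:290],(400,400),interpolation=cv2.INTER_CUBIC),cv2.resize(w['frame'],(400,300))[:300].copy() if 0 else cv2.resize(w['frame'][0:420,70:490],(400,400))])
cv2.imwrite('pics/c9.png',cv2.cvtColor(m,cv2.COLOR_RGB2BGR))
for n,p in (('s',s),('w',w),('t',t)):
  for r in silhouettes(p,'tin'): print(n,r['conf'],np.round(r['pixel']),r['mask'].sum(),at(p,r['pixel'],.035).round(3))
```

```text
[0.35113635 0.23690923 0.23430629]
s 0.58 [191. 215.] 879 [0.356 0.246 0.035]
s 0.43 [274. 228.] 726 [ 0.366 -0.025  0.035]
w 0.6 [190. 289.] 4213 [0.353 0.227 0.035]
w 0.3 [ 84. 261.] 429 [0.452 0.273 0.035]
t 0.43 [262. 226.] 125 [0.375 0.247 0.035]
```

View pics/c9.png

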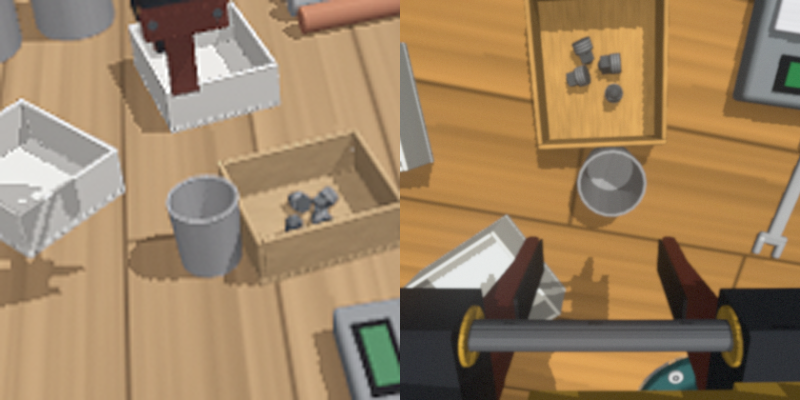

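Run:
```python
from h import *
s=shot('side'); w=shot('wrist'); t=shot('top')
for c in ([s],[w],[s,w]): print(measure('tin',TIN,[.355,.235],.0375,c,False,0)[0])
print(measure('carton',box(.15,.13,0,.055),[.465,.257,.18],.03,[t,s])[1])
```

```text
(array([0.3622, 0.2287]), np.float64(0.096))
(array([0.3606, 0.2261]), np.float64(0.04))
(array([0.3609, 0.2262]), np.float64(0.075))
[(array([0.4638, 0.2592, 0.2154]), np.float64(0.107)), (array([0.4658, 0.2571, 0.21  ]), np.float64(0.135))]
```

Request:
{"op": "arm_command", "data": {
  "deltas": [
    [[-1,0.05,-0.05,0,0],[-1,0.05,-0.05,0,0],[-1,0.05,-0.05,-0.2,0],[-1,0.05,-0.05,-0.4,0],[-1,0.05,-0.05,-0.55,0],[-1,0.05,-0.05,-0.7,0],[-1,0.05,-0.05,-0.8,0],[-1,0.05,-0.05,-0.89,0],[-1,0.05,-0.05,-0.89,0],[-1,0.05,-0.05,-0.89,0],[1,0.05,-0.05,-0.89,0],[1,0.05,-0.05,-0.89,0],[1,0.05,-0.05,-0.89,0],[1,0.05,-0.05,-0.89,0],[1,0.05,-0.05,-0.89,0],[1,0.05,-0.05,-0.89,0]]
  ],
  "newtons": 15
}}

```text
time: 48.75
position: [0.3633, 0.2278, 0.0587]
tcp_rot: [-0.0, 0.996, 0.089, 0.001]
ft_force: [-0.1, -0.2, 7.3]
width: 0.066
grasp_force: 14.9
```

Request:
{"op": "arm_command", "data": {
  "deltas": [
    [[1,0,0,0.15,0],[1,0,0,0.3,0],[1,0,0,0.45,0],[1,0,0,0.6,0],[1,0,0,0.7,0],[1,0.12,-0.1,0.7,0],[1,0.25,-0.2,0.7,0],[1,0.37,-0.3,0.7,0],[1,0.5,-0.4,0.7,0],[1,0.65,-0.53,0.7,0],[1,0.65,-0.53,0.7,0],[1,0.65,-0.53,0.7,0]]
  ]
}}

```text
time: 49.75
position: [0.4935, 0.1202, 0.1977]
tcp_rot: [-0.0, 0.996, 0.088, 0.0]
ft_force: [-0.3, -0.0, -1.4]
width: 0.0661
grasp_force: 14.9
```

Request:
{"op": "arm_command", "data": {
  "deltas": [
    [[1,0.12,-0.1,0,0],[1,0.25,-0.2,0,0],[1,0.37,-0.3,0,0],[1,0.5,-0.42,0,0],[1,0.66,-0.535,0,0],[1,0.66,-0.535,-0.1,0],[1,0.66,-0.535,-0.25,0],[1,0.66,-0.535,-0.38,0],[1,0.66,-0.535,-0.43,0],[1,0.66,-0.535,-0.45,0],[1,0.66,-0.535,-0.465,0],[1,0.66,-0.535,-0.465,0],[1,0.66,-0.535,-0.465,0]]
  ]
}}

```text
time: 50.83
position: [0.6252, 0.0148, 0.1062]
tcp_rot: [0.0, 0.996, 0.09, 0.001]
ft_force: [-0.1, 0.8, -1.5]
width: 0.0659
grasp_force: 14.9
```

Not yet in contact; lower a little more.

Request:
{"op": "arm_command", "data": {
  "deltas": [
    [[1,0,0,-0.01,0],[1,0,0,-0.015,0],[1,0,0,-0.015,0],[1,0,0,-0.015,0]]
  ]
}}

```text
time: 51.17
position: [0.6262, 0.0146, 0.1035]
tcp_rot: [-0.0, 0.996, 0.089, 0.002]
ft_force: [1.4, 2.4, 6.7]
width: 0.0658
grasp_force: 15.0
```

Request:
{"op": "arm_command", "data": {
  "deltas": [
    [[-1,0,0,0,0],[-1,0,0,0,0],[-1,0,0,0,0],[-1,0,0,0,0],[-1,0,0,0,0],[-1,0,0,0.1,0],[-1,0,0,0.25,0],[-1,0,0,0.45,0],[-1,0,0,0.65,0],[-1,0,-0.2,0.65,0],[-1,0,-0.4,0.65,0],[-1,0,-0.6,0.65,0],[-1,0,-0.8,0.65,0],[-1,0,-1,0.65,0],[-1,0,-1,0.65,0],[-1,0,-1,0.65,0]]
  ]
}}

```text
time: 52.5
position: [0.6239, -0.1878, 0.2314]
tcp_rot: [-0.0, 0.996, 0.088, -0.0]
ft_force: [-0.6, 0.1, -0.4]
width: 0.0876
grasp_force: 0.0
```

Run:
```python
from h import *
t=shot('top');s=shot('side'); print(read_state()['position'],read_state()['time'])
print(measure('tin',TIN,[.6225,.0132],.08,[t,s],False,.045))
print(measure('carton',box(.15,.13,0,.055),[.465,.257,.18],.03,[t,s]))
for n,p in (('s',s),('t',t)):
  for r in silhouettes(p,'plug0'): print(n,'plug',r['conf'],np.round(r['pixel']),at(p,r['pixel'],.015).round(3))
for n,z in (('elbow',.02),('spanner',.005),('flange',.03)):
  for r in look_for(t,n)[:1]: print(n,r['pixel'],at(t,r['pixel'],z).round(3))
```

```text
[ 0.62387851 -0.1848632   0.23139733] 52.6
((array([0.6233, 0.015 ]), np.float64(0.073)), [(array([0.6233, 0.015 ]), np.float64(0.073))])
((array([0.4639, 0.2591, 0.224 ]), np.float64(0.088)), [(array([0.463 , 0.26  , 0.2213]), np.float64(0.082)), (array([0.4644, 0.2573, 0.2296]), np.float64(0.082))])
s plug 0.59 [193. 261.] [0.475 0.243 0.015]
s plug 0.5 [184. 264.] [0.488 0.278 0.015]
t plug 0.49 [232. 216.] [0.447 0.276 0.015]
t plug 0.45 [219. 214.] [0.479 0.28  0.015]
t plug 0.39 [224. 225.] [0.469 0.253 0.015]
t plug 0.24 [155. 319.] [0.644 0.018 0.015]
elbow [144.6, 241.0] [0.668 0.215 0.02 ]
spanner [179.5, 322.6] [0.582 0.008 0.005]
flange [99.6, 301.9] [0.782 0.062 0.03 ]
```

```bash
python3 -c "
from station import sign_off
print(sign_off())"
```

```text
the job is handed in; nothing more can be done
None
```

I signed the job off at about 53 s: the scale is tared, all four plugs are in the cardboard carton, and the empty tin is upright within about 2 mm of the pan's middle. After tipping, it slipped from the gripper and dropped a few centimetres beside the carton, landing upright. The final camera check placed the elbow and flange where they were, but found no reliable fix on the spanner, last seen in a later picture and never near the arm's path.

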